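# Put away the colour-coded sample cases

### The job

First push the rack's bifold cover back (it has a black push tab) until its two panels stand folded flat against each other. Then slide the red and the blue sample case, flat on the table without lifting them, into the bays of their own colour, fully home against the back stops. Leave the cover folded, and do not disturb the yellow case already in its bay or the tape measure and pliers beside the rack.

Things in the scene. Friction and masses are not known exactly. Their poses are not given: they have to be found in the camera images.
- red_mid (a point): centre, half-way up, of the red sample case: flat rigid plastic, 100 mm along its x, 90 along y, 34 high, 0.25 to 0.5 kg, z up. Open recess in the middle of its top, 36 mm along x, 60 along y, 20 deep (walls 32 thick at the x ends, 15 at the y sides; black recess floor 14 mm above the table); fingertips in it can drag the case. 
- blue_mid (a point): centre, half-way up, of the blue sample case: flat rigid plastic, 100 mm along its x, 90 along y, 34 high, 0.25 to 0.5 kg, z up. Open recess in the middle of its top, 36 mm along x, 60 along y, 20 deep (walls 32 thick at the x ends, 15 at the y sides; black recess floor 14 mm above the table); fingertips in it can drag the case. 
- yellow_mid (a point): centre, half-way up, of the yellow sample case: flat rigid plastic, 100 mm along its x, 90 along y, 34 high, 0.25 to 0.5 kg, z up. Open recess in the middle of its top, 36 mm along x, 60 along y, 20 deep (walls 32 thick at the x ends, 15 at the y sides; black recess floor 14 mm above the table); fingertips in it can drag the case. It is already in the yellow bay: leave it there.
- bay_red: red bay of the rack, open to the robot. Origin on the table, under the case's centre when fully home; x points into the bay. No floor. Dividers 8 mm thick, 50 high, 104 apart on either side, their round noses ending 74 mm before the origin; red back stop 46 high, face 50 mm beyond the origin. A flat red strip on the table, 80 to 110 mm before the origin, shows the colour.
- bay_blue: blue bay of the rack, open to the robot. Origin on the table, under the case's centre when fully home; x points into the bay. No floor. Dividers 8 mm thick, 50 high, 104 apart on either side, their round noses ending 74 mm before the origin; blue back stop 46 high, face 50 mm beyond the origin. A flat blue strip on the table, 80 to 110 mm before the origin, shows the colour.
- bay_yellow: yellow bay of the rack, open to the robot. Origin on the table, under the case's centre when fully home; x points into the bay. No floor. Dividers 8 mm thick, 50 high, 104 apart on either side, their round noses ending 74 mm before the origin; yellow back stop 46 high, face 50 mm beyond the origin. A flat yellow strip on the table, 80 to 110 mm before the origin, shows the colour.
- cover (a joint): bifold cover over the three bays (which stand in any order): 0 rad = both grey panels (85 x 336 mm) flat over the bays, 1.55 (stop) = both upright at the back, folded together. Rear hinge 100 mm beyond the bay origins, 56 mm up. The bar on the front edge runs level, 170 mm x cos(angle) before that hinge; pushed along the bays' x (under 10 N) it raises the ridge. Stays where left.
- cover_tab (a point): middle of the front face of the cover's black push tab: an upright plate 50 mm wide, 42 high, 8 thick, on the end of the bar outside the rack at the robot's right. Its face lies 44 mm before the bar and spans 52 to 94 mm above the table; the plate stays upright as the cover folds. Its x axis points the way to push.
- tape_measure: yellow tape measure standing upright beside the rack, 70 x 36 x 65 mm, origin under its centre. Bystander: leave it where it lies.
- pliers: red-handled pliers lying beside the rack, about 165 x 50 x 10 mm, origin near the middle. Bystander: leave it where it lies.
Not all that is in view belongs to the job. Leave any green or grey look-alike of the part that bears blue_mid alone.

How it is judged:
On the way, in this order (a step that is already met when the one before it is completed fails the run):
1. the bifold cover is folded flat (angle above 1.45 rad) (value of joint cover above 1.45 rad), for 0.2 s.
2. the red and the blue case are fully home in the bays of their own colour (x of red_mid in the frame of bay_red between -0.008 and 0.006 m and y of red_mid in the frame of bay_red between -0.012 and 0.012 m and z of red_mid in the frame of bay_red below 0.021 m and angle between the x axis of red_mid and the x axis of bay_red, either way round below 0.15 rad and angle between each of red_mid, blue_mid's own z axis and vertical below 0.06 rad and x of blue_mid in the frame of bay_blue between -0.008 and 0.006 m and y of blue_mid in the frame of bay_blue between -0.012 and 0.012 m and z of blue_mid in the frame of bay_blue below 0.021 m and angle between the x axis of blue_mid and the x axis of bay_blue, either way round below 0.15 rad), for 0.2 s.
At the end, for the whole second after the job is handed in: The cover's angle is above 1.45 rad; the red and the blue case each rest flat on the table in the bay of their own colour, centre within 8 mm short of the bay's origin (6 mm beyond) and 12 mm sideways, square within 0.15 rad (all of step 2 and value of joint cover above 1.45 rad); the robot touches nothing.
It fails at once if the red case lifted: its centre more than 15 mm higher than when it lies on the table (height (world z) of red_mid above 0.032 m).
It fails at once if the blue case lifted: its centre more than 15 mm higher than when it lies on the table (height (world z) of blue_mid above 0.032 m).
It fails at once if the yellow case moved more than 20 mm (distance of yellow_mid from where it was at the start of the episode above 0.02 m).
It fails at once if the tape measure or the pliers moved more than 30 mm (distance of any of tape_measure, pliers from where it was at the start of the episode above 0.03 m).
It also fails if it takes over 70 s, if anything falls off the work surface, if the arm or the gripper's body presses on something with over 40 N, if the wrist force passes 120 N, or if a joint passes its speed limit or range.

### The arm

A 6-joint arm with a two-finger parallel gripper is mounted at the origin on the work surface. World frame = base frame: x ahead of the robot, y to its left, z up, the work surface at z = 0. Lengths are in m, angles in rad, forces in N, time in s.
With the tool pointing down it reaches from about 0.3 to 0.775 m from the base axis. Payload 14.6 kg.
Tool frame: the origin (TCP) lies midway between the tips of the shut fingers; the grasp point (between the pads) lies 19 mm behind it (grasp_offset is the distance from the TCP to the grasp point, in m); z points along the fingers, y is the line along which they close (so a half turn about z gives the same grasp; the last joint's range is limited). The gripper opens to 94 mm and grips with 3 to 60 N. Pads are 16 mm wide; open, the fingers measure 119 mm over their backs; the gripper's body (75 mm by 177 mm) begins 78 mm behind the grasp point.
Start: joints at [1.142, 0.3, 1.521, -0, 1.321, -0.067], TCP at [0.195, 0.514, 0.205] pointing down, gripper open.
Joint ranges: [-3.03, 3.03], [-0.79, 2.21], [0.23, 2.52], [-1.04, 4.18], [0, 3.07], [-2.55, 2.55]. Speed limits (rad/s): [2.22, 2.22, 2.57, 3.14, 3.14, 3.14].

### API

Orientations are given as [roll, pitch, yaw] about the fixed x, y, z axes, in that order (R = Rz(yaw) Ry(pitch) Rx(roll)).
In Python, from station import * gives the robot as it stands. The module is installed in compiled form; this text tells all that it offers.
- The arm moves only by the tool send_rows, never from a script. Its argument "rows" is a list of rows, each an object of numbers: "dx", "dy", "dz": the shift along the tool's x, y, z in mm; "roll": the turn about the tool's z in degrees; "jaw": the closure, from -1 (fully open) to 1 (shut). In form: [{"dx": .., "dy": .., "dz": .., "roll": .., "jaw": ..}, ...]. A call has 1 to 12 rows; each row shifts and turns the commanded pose from where the row before left it, along the tool's axes as they then stand; what a row does not reach is not made up. A row lasts 1/12 s, in which the tool goes at most 41.7 mm and 7.16 degrees, less where a joint would pass 70% of its speed; a pose out of reach is approached as far as the arm can. A call is refused whole if a number of a shift passes 41.7 or a number of a turn 7.16, either way. A call with a gripper value outside its range is refused whole. The fingers move at their own pace and stop on an object; "force" is the grip in N (left out, the last holds). Time passes only in rows, so rows that do not move let the fingers close. It gives the time, the measured TCP pose, the force, the opening and the grip force at its end, in the units of the state.
- get_obs(): the state, without advancing time (a new reading comes with each control period).
- camera(name): name is "scene" or "top" or "wrist"; returns a dict with "frame" (384x512x3 uint8, red, green, blue), "z_map" (384x512 float32, m along the optical axis (not along the pixel's ray), 0 where there is no reading), "camera_matrix" (3x3 intrinsics, pixels), "rvec" (rotation vector, rad) and "tvec" (3), from world to camera coordinates, as OpenCV has them. Camera axes: x right, y down, z forward; pixel columns grow to the right and rows downward; lengths in m; the calibration is good to about 2 mm. A picture is of the moment at which its call begins.
- hand_in(): hands the job in; it is judged then, once.
The state is a dict: "time_s": time; "qpos": joint angles; "joint_vel": joint speeds; "tau": joint torques, N m; "ee_pos": TCP position; "eef_rot": TCP orientation; "force": force on the tool from outside, world axes, zero at the start; "moment": the same for the moment, N m; "grip_width": finger opening in m; "grip_force": force on a finger pad.
Only numpy, scipy, OpenCV 4.12 (cv2) and the standard library are available. Lean on these libraries where they do the work, as an engineer would, in place of code of your own. Each camera call takes 0.05 s, during which the arm holds its last target. There are 200 camera calls.

## Working session

There is one attempt and no reset: what is moved stays moved. The work goes in short steps, Python scripts to look and compute and a tool call to move; the robot and the scene stay as the last step left them, time stands still between calls to the robot, and variables do not carry over. Pictures are saved under pics/ and viewed, at most 10 in all, crops included, and the job is handed in when it is done.

Besides the shell and the picture viewer there is one more tool, called after "Emit:" in YAML: its name, and indented under it one key for each argument. send_rows: Moves the arm, as the interface text tells. Its arguments: {"type":"object","properties":{"rows":{"type":"array"},"force":{"type":"number"}},"required":["rows"]}

```bash
mkdir -p pics; cat > h.py <<'E'
from station import *
import numpy as np, cv2
def world(c):
    R,_=cv2.Rodrigues(np.array(c["rvec"],float)); t=np.array(c["tvec"],float).ravel()
    K=np.array(c["camera_matrix"]); z=c["z_map"]
    v,u=np.mgrid[:z.shape[0],:z.shape[1]]
    P=np.stack([(u-K[0,2])/K[0,0]*z,(v-K[1,2])/K[1,1]*z,z],-1)
    W=(P-t)@R; W[z==0]=np.nan
    return W
def save(n,im,s=1): cv2.imwrite("pics/"+n,cv2.resize(im,None,fx=s,fy=s,interpolation=cv2.INTER_CUBIC)[...,::-1])
E
python3 - <<'E'
from h import *
a=camera("top");b=camera("scene")
np.savez("t0.npz",f=a["frame"],W=world(a)); np.savez("s0.npz",f=b["frame"],W=world(b))
save("top0.png",a["frame"],1.5); save("scene0.png",b["frame"],1.5)
print(get_obs())
E
```

```text
{'time_s': 0.1, 'qpos': array([ 1.14237408e+00,  3.00403043e-01,  1.52149275e+00, -2.08788091e-05,
        1.32071197e+00, -6.65954060e-02]), 'joint_vel': array([-0.00061416, -0.00291226, -0.00136739, -0.00140331, -0.00110445,
        0.00111015]), 'tau': array([-9.26641633e-05, -5.32648659e+01, -3.53284478e+01,  7.09293131e-02,
        2.35448324e-02, -9.51311904e-05]), 'ee_pos': array([0.19460123, 0.51417803, 0.20496103]), 'eef_rot': array([-3.14057845e+00, -4.73725386e-05,  2.77977096e+00]), 'force': array([-0.43136018, -0.42436836,  0.33413505]), 'moment': array([ 0.01575315, -0.0171816 ,  0.03782062]), 'grip_force': 0.0, 'grip_width': 0.09417873158515931}
```

View pics/top0.png

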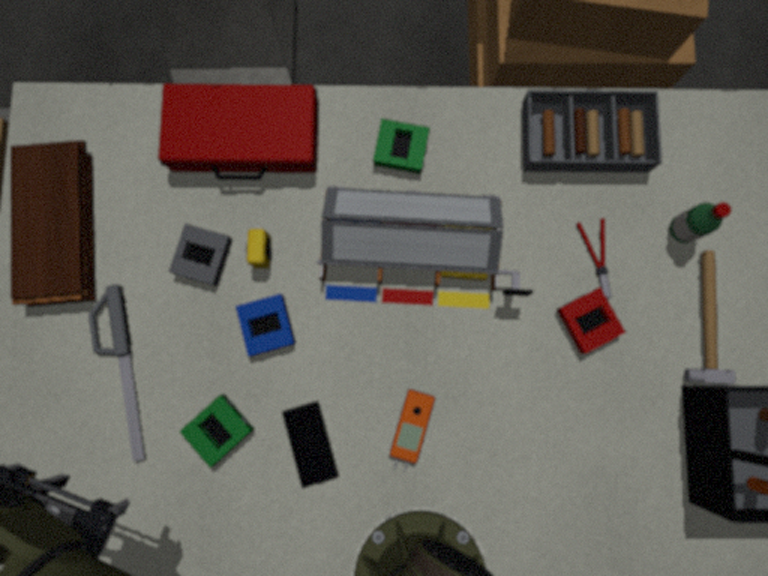

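View pics/scene0.png

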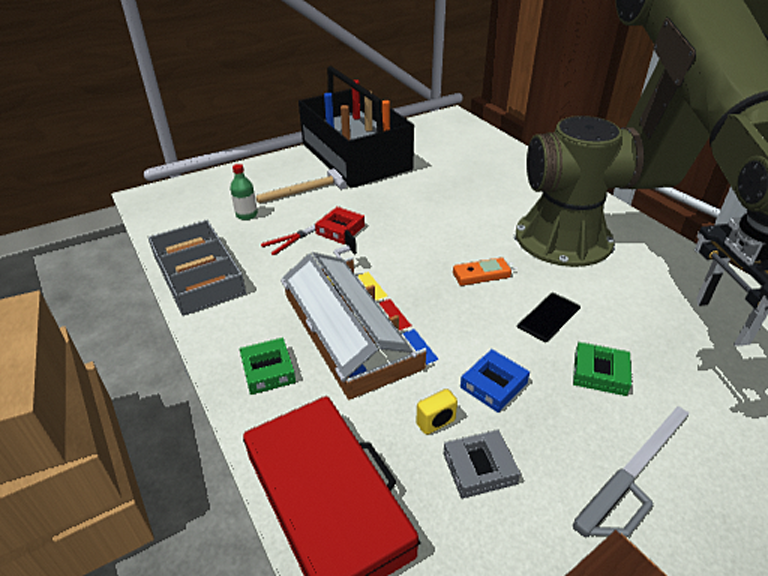

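The top view shows the only blue case at (265,325) and the only red case at (592,320). The strips run blue, red, yellow at (350–465, 295), and the black tab is at (515,291). The green cases at (402,145) and (217,430) and the grey one at (200,255) are look-alikes. I'll measure these and confirm with a crop.

```bash
cat >> h.py <<'E'
def masks(f):
    h=cv2.cvtColor(f,cv2.COLOR_RGB2HSV).astype(int); H,S,V=h[...,0],h[...,1],h[...,2]
    return dict(red=((H<8)|(H>172))&(S>150)&(V>60),blue=(H>105)&(H<128)&(S>130)&(V>50),yellow=(H>20)&(H<35)&(S>130)&(V>60))
def rect(P):
    (c,s,a)=cv2.minAreaRect((P[:,:2]*1000).astype(np.float32)); return np.round(c,1),np.round(s,1),round(a,1)
def comps(f,W,zl,zh,amin=60):
    for k,m in masks(f).items():
        m=(m&(W[...,2]>zl)&(W[...,2]<zh)).astype(np.uint8)
        n,l,st,ce=cv2.connectedComponentsWithStats(m)
        for i in range(1,n):
            if st[i,4]>=amin:
                P=W[l==i]; print(k,st[i,4],"px",np.round(ce[i]),"rect",*rect(P),"z",np.round(np.median(P[:,2]),4))
E
python3 - <<'E'
from h import *
d=np.load("t0.npz");f,W=d["f"],d["W"]
print("tops");comps(f,W,.026,.042)
print("strips/flat");comps(f,W,-.008,.012)
print("tape");comps(f,W,.045,.08)
# tab
sub=W[185:205,325:362]; fr=f[185:205,325:362]
m=(fr.max(-1)<60)&(sub[...,2]>.05); P=sub[m]; print("tab",m.sum(),rect(P),P[:,2].min(),P[:,2].max())
# rack/cover
for v in (125,135,145,150,155,160,165,170,175,180):
    print(v,[np.round(W[v,u]*1000).tolist() for u in (235,275,320)])
d2=np.load("s0.npz");print("scene tops");comps(d2["f"],d2["W"],.026,.042)
save("crop1.png",np.hstack([f[180:250,140:210],f[180:250,360:430],f[150:220,300:370]]),3.7)
E
```

```text
tops
red 769 px [394. 214.] rect [ 485.2 -328.3] [96.8 88.6] 27.0 z 0.0334
blue 798 px [176. 217.] rect [471.8 300.5] [97.7 89.9] 16.4 z 0.0341
yellow 92 px [309. 183.] rect [571.6 -81.6] [87.9  8.6] 86.7 z 0.0338
strips/flat
red 100 px [396. 164.] rect [ 641.2 -349.5] [93.8 38.5] 21.3 z 0.0083
red 253 px [271. 197.] rect [532.1  26.7] [97.8 24. ] 87.1 z 0.0004
blue 268 px [234. 195.] rect [537.8 138.8] [96.6 25.2] 87.1 z 0.0008
yellow 294 px [309. 200.] rect [526.4 -84.9] [96.6 26.6] 87.2 z 0.0005
tape
red 5105 px [158.  82.] rect [860.1 359.6] [160.1 295.7] 0.3 z 0.0754
yellow 279 px [171. 164.] rect [617.4 315.8] [33.5 63.8] 90.0 z 0.0645
tab 59 (array([ 531.8, -173.1]), array([44.7,  5.3]), 85.8) 0.05433408986866979 0.09686920571022731
125 [[754.0, 139.0, 2.0], [756.0, 17.0, -2.0], [757.0, -121.0, -0.0]]
135 [[699.0, 133.0, 83.0], [701.0, 19.0, 78.0], [703.0, -109.0, 74.0]]
145 [[664.0, 130.0, 103.0], [667.0, 20.0, 99.0], [668.0, -106.0, 97.0]]
150 [[650.0, 130.0, 104.0], [651.0, 20.0, 104.0], [652.0, -105.0, 103.0]]
155 [[638.0, 131.0, 94.0], [639.0, 20.0, 95.0], [639.0, -105.0, 100.0]]
160 [[625.0, 131.0, 88.0], [627.0, 19.0, 88.0], [625.0, -105.0, 97.0]]
165 [[613.0, 131.0, 80.0], [613.0, 19.0, 83.0], [614.0, -107.0, 84.0]]
170 [[600.0, 132.0, 71.0], [601.0, 19.0, 75.0], [601.0, -108.0, 77.0]]
175 [[588.0, 132.0, 58.0], [588.0, 19.0, 66.0], [589.0, -109.0, 66.0]]
180 [[584.0, 136.0, -0.0], [585.0, 17.0, -0.0], [575.0, -110.0, 61.0]]
scene tops
red 301 px [226. 147.] rect [ 485.  -329.8] [102.9  91.9] 27.7 z 0.0358
red 96 px [263. 375.] rect [823.5 507.8] [ 2.6 75.9] 89.7 z 0.0346
blue 732 px [330. 251.] rect [472.2 300. ] [101.   90.4] 15.7 z 0.0352
```

View pics/crop1.png

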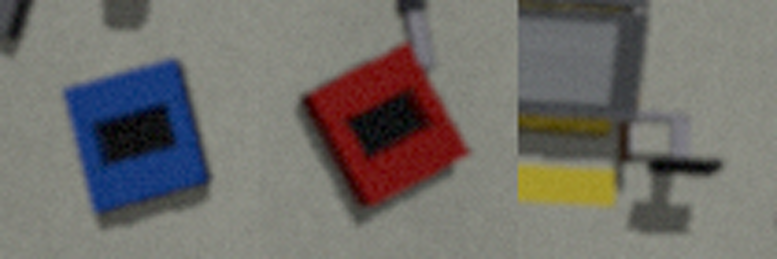

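The crop confirms both coloured cases: the recess runs along the case's y axis, and nothing else is red or blue with that shape. It also shows the black tab at the end of the bar, so I'll start moving. The bay yaw is about -2.9°. Turning the tool to yaw 87.1° makes tool y the bay's x and tool x the bay's y.

Emit:
send_rows:
  rows:
    - {"roll":7,"jaw":1}
    - {"roll":7,"jaw":1}
    - {"roll":7,"jaw":1}
    - {"roll":7,"jaw":1}
    - {"roll":7,"jaw":1}
    - {"roll":7,"jaw":1}
    - {"roll":7,"jaw":1}
    - {"roll":7,"jaw":1}
    - {"roll":7,"jaw":1}
    - {"roll":7,"jaw":1}
    - {"roll":2.2,"jaw":1}
  force: 20

```text
invalid input at $.rows[0]: expected keys dx, dy, dz, roll, jaw
```

Emit:
send_rows:
  rows:
    - {"dx":-33.4,"dy":16.6}
    - {"dx":-33.4,"dy":16.6}
    - {"dx":-33.4,"dy":16.6}
    - {"dx":-33.4,"dy":16.6}
    - {"dx":-33.4,"dy":16.6}
    - {"dx":-33.4,"dy":16.6}
    - {"dx":-33.4,"dy":16.6}
    - {"dx":-33.4,"dy":16.6}
    - {"dx":-33.4,"dy":16.6}
    - {"dx":-33.4,"dy":16.6}

```text
invalid input at $.rows[0]: expected keys dx, dy, dz, roll, jaw
```

Emit:
send_rows:
  rows:
    - {"dx":-33.4,"dy":16.6}
    - {"dx":-33.4,"dy":16.6}
    - {"dx":-33.4,"dy":16.6}
    - {"dx":-33.4,"dy":16.6}
    - {"dx":-33.4,"dy":16.6}
    - {"dx":-33.4,"dy":16.6}
    - {"dx":-33.4,"dy":16.6}
    - {"dx":-33.4,"dy":16.6}
    - {"dx":-33.4,"dy":16.6}
    - {"dx":-33.4,"dy":16.6}
    - {}

```text
invalid input at $.rows[0]: expected keys dx, dy, dz, roll, jaw
```

All keys are required in every row.

Emit:
send_rows:
  rows:
    - {"dx":0,"dy":0,"dz":0,"roll":7,"jaw":1}
    - {"dx":0,"dy":0,"dz":0,"roll":7,"jaw":1}
    - {"dx":0,"dy":0,"dz":0,"roll":7,"jaw":1}
    - {"dx":0,"dy":0,"dz":0,"roll":7,"jaw":1}
    - {"dx":0,"dy":0,"dz":0,"roll":7,"jaw":1}
    - {"dx":0,"dy":0,"dz":0,"roll":7,"jaw":1}
    - {"dx":0,"dy":0,"dz":0,"roll":7,"jaw":1}
    - {"dx":0,"dy":0,"dz":0,"roll":7,"jaw":1}
    - {"dx":0,"dy":0,"dz":0,"roll":7,"jaw":1}
    - {"dx":0,"dy":0,"dz":0,"roll":7,"jaw":1}
    - {"dx":0,"dy":0,"dz":0,"roll":2.2,"jaw":1}
  force: 20

```text
time_s: 1.02
ee_pos: [0.1946, 0.5143, 0.2051]
eef_rot: [-3.141, 0.001, 1.512]
force: [-0.0, 0.2, -0.0]
grip_width: 0.0244
grip_force: 0.0
```

Emit:
send_rows:
  rows:
    - {"dx":-33.4,"dy":16.6,"dz":0,"roll":0,"jaw":1}
    - {"dx":-33.4,"dy":16.6,"dz":0,"roll":0,"jaw":1}
    - {"dx":-33.4,"dy":16.6,"dz":0,"roll":0,"jaw":1}
    - {"dx":-33.4,"dy":16.6,"dz":0,"roll":0,"jaw":1}
    - {"dx":-33.4,"dy":16.6,"dz":0,"roll":0,"jaw":1}
    - {"dx":-33.4,"dy":16.6,"dz":0,"roll":0,"jaw":1}
    - {"dx":-33.4,"dy":16.6,"dz":0,"roll":0,"jaw":1}
    - {"dx":-33.4,"dy":16.6,"dz":0,"roll":0,"jaw":1}
    - {"dx":-33.4,"dy":16.6,"dz":0,"roll":0,"jaw":1}
    - {"dx":-33.4,"dy":16.6,"dz":0,"roll":0,"jaw":1}

```text
time_s: 1.85
ee_pos: [0.3435, 0.1706, 0.2054]
eef_rot: [3.141, -0.0, 1.52]
force: [0.7, 0.7, 0.5]
grip_width: 0.0006
grip_force: 0.0
```

Emit:
send_rows:
  rows:
    - {"dx":-33.4,"dy":16.6,"dz":0,"roll":0,"jaw":1}
    - {"dx":-33.4,"dy":16.6,"dz":0,"roll":0,"jaw":1}
    - {"dx":-33.4,"dy":16.6,"dz":0,"roll":0,"jaw":1}
    - {"dx":-33.4,"dy":16.6,"dz":0,"roll":0,"jaw":1}
    - {"dx":-33.4,"dy":16.6,"dz":0,"roll":0,"jaw":1}
    - {"dx":-33.4,"dy":16.6,"dz":0,"roll":0,"jaw":1}
    - {"dx":-33.4,"dy":16.6,"dz":0,"roll":0,"jaw":1}
    - {"dx":-33.4,"dy":16.6,"dz":0,"roll":0,"jaw":1}
    - {"dx":-33.4,"dy":16.6,"dz":0,"roll":0,"jaw":1}
    - {"dx":-33.4,"dy":16.6,"dz":0,"roll":0,"jaw":1}
    - {"dx":0,"dy":0,"dz":0,"roll":0,"jaw":1}

```text
time_s: 2.77
ee_pos: [0.4931, -0.1743, 0.2044]
eef_rot: [-3.141, 0.0, 1.516]
force: [-0.7, 0.6, -0.2]
grip_width: 0.0006
grip_force: 0.0
```

Emit:
send_rows:
  rows:
    - {"dx":4,"dy":0,"dz":33,"roll":0,"jaw":1}
    - {"dx":0,"dy":0,"dz":33,"roll":0,"jaw":1}
    - {"dx":0,"dy":0,"dz":33,"roll":0,"jaw":1}
    - {"dx":0,"dy":0,"dz":33,"roll":0,"jaw":1}
    - {"dx":0,"dy":5,"dz":0,"roll":0,"jaw":1}
    - {"dx":0,"dy":8,"dz":0,"roll":0,"jaw":1}
    - {"dx":0,"dy":8,"dz":0,"roll":0,"jaw":1}
    - {"dx":0,"dy":8,"dz":0,"roll":0,"jaw":1}
    - {"dx":0,"dy":8,"dz":0,"roll":0,"jaw":1}
    - {"dx":0,"dy":8,"dz":0,"roll":0,"jaw":1}

```text
time_s: 3.6
ee_pos: [0.5387, -0.1682, 0.0748]
eef_rot: [3.14, 0.001, 1.52]
force: [-2.0, 0.7, 2.1]
grip_width: 0.0007
grip_force: 1.0
```

Emit:
send_rows:
  rows:
    - {"dx":0,"dy":9,"dz":0,"roll":0,"jaw":1}
    - {"dx":0,"dy":9,"dz":0,"roll":0,"jaw":1}
    - {"dx":0,"dy":9,"dz":0,"roll":0,"jaw":1}
    - {"dx":0,"dy":9,"dz":0,"roll":0,"jaw":1}
    - {"dx":0,"dy":9,"dz":0,"roll":0,"jaw":1}
    - {"dx":0,"dy":9,"dz":0,"roll":0,"jaw":1}
    - {"dx":0,"dy":9,"dz":0,"roll":0,"jaw":1}
    - {"dx":0,"dy":9,"dz":0,"roll":0,"jaw":1}
    - {"dx":0,"dy":9,"dz":0,"roll":0,"jaw":1}
    - {"dx":0,"dy":9,"dz":0,"roll":0,"jaw":1}

```text
time_s: 4.43
ee_pos: [0.6284, -0.1726, 0.0742]
eef_rot: [3.14, 0.0, 1.52]
force: [-0.9, -0.3, 1.3]
grip_width: 0.0006
grip_force: 0.6
```

```bash
python3 - <<'E'
from h import *
a=camera("top");b=camera("scene");save("p1.png",np.hstack([a["frame"][90:250,140:440],b["frame"][100:260,110:410]]),1.3)
o=get_obs();print(o["ee_pos"],o["force"])
f,W=a["frame"],world(a)
W=W-[.627,.0219,0]; c,s=.9987,-.0509
X=W[...,0]*c+W[...,1]*s; Y=-W[...,0]*s+W[...,1]*c
for y in (-.1,0,.1):
    m=(abs(Y-y)<.004)&(W[...,2]>.07)&(X>-.12)&(X<.2); print(y,X[m].min(),X[m].max(),W[...,2][m].max())
E
```

```text
[ 0.62853652 -0.17254298  0.07389085] [-1.27331747 -0.32540711 -0.98642733]
-0.1 -0.11959636198897139 0.09116557488693881 0.4603989416407215
0 0.06599101459472917 0.08989234472567925 0.1420655673307231
0.1 0.0659272406000841 0.09047157003335006 0.14203514262263175
```

View pics/p1.png

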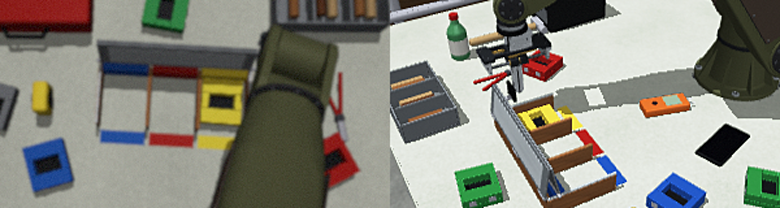

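The picture shows the cover nearly upright, at about 1.38 rad, with the tab still on the fingers. I'll push gently on towards the stop.

Emit:
send_rows:
  rows:
    - {"dx":0,"dy":5,"dz":0,"roll":0,"jaw":1}
    - {"dx":0,"dy":5,"dz":0,"roll":0,"jaw":1}
    - {"dx":0,"dy":4,"dz":0,"roll":0,"jaw":1}
    - {"dx":0,"dy":3,"dz":0,"roll":0,"jaw":1}
    - {"dx":0,"dy":2,"dz":0,"roll":0,"jaw":1}
    - {"dx":0,"dy":1,"dz":0,"roll":0,"jaw":1}
    - {"dx":0,"dy":0,"dz":0,"roll":0,"jaw":1}

```text
time_s: 5.12
ee_pos: [0.6472, -0.1737, 0.0734]
eef_rot: [3.141, 0.0, 1.52]
force: [0.6, -1.1, 0.1]
grip_width: 0.0004
grip_force: 0.0
```

Emit:
send_rows:
  rows:
    - {"dx":0,"dy":2,"dz":0,"roll":0,"jaw":1}
    - {"dx":0,"dy":1,"dz":0,"roll":0,"jaw":1}
    - {"dx":0,"dy":0,"dz":0,"roll":0,"jaw":1}

```text
time_s: 5.37
ee_pos: [0.6502, -0.1738, 0.0734]
eef_rot: [3.142, 0.0, 1.52]
force: [-0.3, -0.8, 0.6]
grip_width: 0.0003
grip_force: 0.1
```

Emit:
send_rows:
  rows:
    - {"dx":0,"dy":2,"dz":0,"roll":0,"jaw":1}
    - {"dx":0,"dy":1,"dz":0,"roll":0,"jaw":1}
    - {"dx":0,"dy":0,"dz":0,"roll":0,"jaw":1}

```text
time_s: 5.62
ee_pos: [0.6533, -0.174, 0.0734]
eef_rot: [3.141, 0.0, 1.52]
force: [-0.1, -0.6, 0.6]
grip_width: 0.0002
grip_force: 0.0
```

Emit:
send_rows:
  rows:
    - {"dx":0,"dy":1.5,"dz":0,"roll":0,"jaw":1}
    - {"dx":0,"dy":0,"dz":0,"roll":0,"jaw":1}

```text
time_s: 5.78
ee_pos: [0.6547, -0.174, 0.0734]
eef_rot: [3.142, 0.0, 1.52]
force: [-0.6, -0.1, 1.0]
grip_width: 0.0006
grip_force: 0.1
```

```bash
python3 - <<'E'
from h import *
a=camera("top");f,W=a["frame"],world(a)
W=W-[.627,.0219,0]; c,s=.9987,-.0509
X=W[...,0]*c+W[...,1]*s; Y=-W[...,0]*s+W[...,1]*c
for y in (0,.1):
    m=(abs(Y-y)<.004)&(W[...,2]>.065)&(X>-.12)&(X<.2); print(y,X[m].min(),X[m].max(),W[...,2][m].max())
print("strips");comps(f,world(a),-.008,.012); print("stops");comps(f,world(a),.042,.056,30);print("tops");comps(f,world(a),.026,.040)
save("p2.png",f)
E
```

```text
0 0.089958952719436 0.101408294321124 0.14420528176730754
0.1 0.09019329689826433 0.10242521470401307 0.1436270541497264
strips
red 251 px [272. 197.] rect [532.   25.9] [95.8 24.1] 87.1 z 0.0007
blue 266 px [234. 195.] rect [538.  138.9] [96.5 24.8] 87.3 z 0.0005
yellow 187 px [303. 199.] rect [527.3 -69.3] [65.5 26.9] 87.0 z 0.0004
stops
red 313 px [275. 141.] rect [691.7  18.9] [99.5 29.4] 87.2 z 0.0461
blue 309 px [236. 139.] rect [697.1 131.2] [97.9 29.2] 87.0 z 0.046
yellow 329 px [313. 144.] rect [686.3 -91.3] [103.2  32.2] 89.1 z 0.0458
tops
red 478 px [400. 214.] rect [ 485.7 -329.5] [96.8 84.7] 26.5 z 0.0331
blue 790 px [177. 217.] rect [471.5 299.8] [96.9 88.1] 16.4 z 0.0342
yellow 818 px [310. 166.] rect [620.4 -90.9] [100.5 107.2] 86.5 z 0.0336
```

Emit:
send_rows:
  rows:
    - {"dx":0,"dy":1.5,"dz":0,"roll":0,"jaw":1}
    - {"dx":0,"dy":0,"dz":0,"roll":0,"jaw":1}

```text
time_s: 6.0
ee_pos: [0.6559, -0.1741, 0.0734]
eef_rot: [-3.141, -0.0, 1.52]
force: [-3.7, -0.0, 0.6]
grip_width: 0.001
grip_force: 1.6
```

Emit:
send_rows:
  rows:
    - {"dx":0,"dy":1,"dz":0,"roll":0,"jaw":1}
    - {"dx":0,"dy":0,"dz":0,"roll":0,"jaw":1}
    - {"dx":0,"dy":0,"dz":0,"roll":0,"jaw":1}

```text
time_s: 6.25
ee_pos: [0.6564, -0.1742, 0.0733]
eef_rot: [-3.139, -0.0, 1.52]
force: [-7.7, -0.7, 2.9]
grip_width: 0.0003
grip_force: 4.0
```

The cover is against its stop (7.7 N). Next I back off, rise, and go over the red case's robot-side wall at (455,-344), yaw 117°.

Emit:
send_rows:
  rows:
    - {"dx":0,"dy":-16,"dz":0,"roll":0,"jaw":1}
    - {"dx":0,"dy":-16,"dz":0,"roll":0,"jaw":1}
    - {"dx":0,"dy":-20,"dz":-20,"roll":0,"jaw":1}
    - {"dx":-10,"dy":-20,"dz":-30,"roll":0,"jaw":-0.1}
    - {"dx":-21,"dy":-20,"dz":-10,"roll":-5,"jaw":-0.1}
    - {"dx":0,"dy":0,"dz":0,"roll":-5,"jaw":-0.1}
    - {"dx":0,"dy":0,"dz":0,"roll":-5,"jaw":-0.1}
    - {"dx":0,"dy":0,"dz":0,"roll":-5,"jaw":-0.1}
    - {"dx":0,"dy":0,"dz":0,"roll":-5,"jaw":-0.1}
    - {"dx":0,"dy":0,"dz":0,"roll":-5,"jaw":-0.1}

```text
time_s: 7.08
ee_pos: [0.5639, -0.2005, 0.1337]
eef_rot: [3.141, 0.001, 2.047]
force: [-0.1, 0.2, 0.2]
grip_width: 0.0436
grip_force: 0.0
```

```bash
cat >> h.py <<'E'
from scipy.spatial.transform import Rotation as Ro
def go(x,y,z,yaw):
    o=get_obs(); R=Ro.from_euler("xyz",o["eef_rot"]).as_matrix()
    print("tool delta mm",np.round(R.T@(np.array([x,y,z])*1e-3-o["ee_pos"])*1000,1),"roll",round(np.degrees(o["eef_rot"][2])-yaw,2),"at",np.round(o["ee_pos"]*1000,1),o["grip_width"])
E
python3 -c "
from h import *
go(455,-344.5,133,117.1)"
```

```text
tool delta mm [ -78.  -162.8    0.6] roll 0.21 at [ 563.9 -200.5  133.7] 0.0436083330350879
```

Emit:
send_rows:
  rows:
    - {"dx":-13,"dy":-27,"dz":0,"roll":0,"jaw":-0.1}
    - {"dx":-13,"dy":-27,"dz":0,"roll":0,"jaw":-0.1}
    - {"dx":-13,"dy":-27,"dz":0,"roll":0,"jaw":-0.1}
    - {"dx":-13,"dy":-27,"dz":0,"roll":0,"jaw":-0.1}
    - {"dx":-13,"dy":-27,"dz":0,"roll":0,"jaw":-0.1}
    - {"dx":-13,"dy":-27.8,"dz":0,"roll":0,"jaw":-0.1}
    - {"dx":0,"dy":0,"dz":20,"roll":0,"jaw":-0.1}
    - {"dx":0,"dy":0,"dz":30,"roll":0,"jaw":-0.1}
    - {"dx":0,"dy":0,"dz":20,"roll":0,"jaw":-0.1}
    - {"dx":0,"dy":0,"dz":0,"roll":0,"jaw":-0.1}

```text
time_s: 7.92
ee_pos: [0.4527, -0.3429, 0.0598]
eef_rot: [-3.14, -0.005, 2.043]
force: [0.2, 0.3, -0.9]
grip_width: 0.0519
grip_force: 0.0
```

```bash
python3 - <<'E'
from h import *
go(455,-344.5,20,117.1)
b=camera("wrist"); save("w1.png",b["frame"],1); a=camera("scene"); comps(a["frame"],world(a),.026,.042)
E
```

```text
tool delta mm [-2.7  1.4 39.8] roll -0.05 at [ 452.7 -342.9   59.8] 0.051875567976083246
red 303 px [226. 148.] rect [ 485.4 -330.3] [99.2 92.4] 27.9 z 0.0354
red 98 px [263. 375.] rect [821.7 507.7] [74.1  2.8] 0.8 z 0.0344
blue 736 px [330. 250.] rect [471.8 300. ] [101.5  90. ] 16.0 z 0.0352
yellow 323 px [222. 189.] rect [ 615.3 -100.1] [ 90.3 100.7] 81.9 z 0.0361
```

View pics/w1.png

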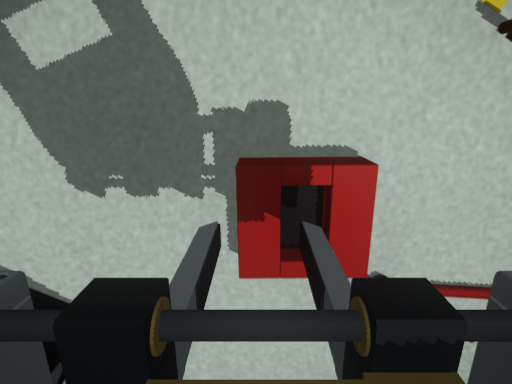

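The wrist view shows the left finger outside the wall and the right one over the black recess at (303,220), so the straddle is right. I'll go down and grip.

Emit:
send_rows:
  rows:
    - {"dx":-2.5,"dy":1,"dz":15,"roll":0,"jaw":-0.1}
    - {"dx":0,"dy":0,"dz":15,"roll":0,"jaw":-0.1}
    - {"dx":0,"dy":0,"dz":10,"roll":0,"jaw":-0.1}
    - {"dx":0,"dy":0,"dz":0,"roll":0,"jaw":0.2}
    - {"dx":0,"dy":0,"dz":0,"roll":0,"jaw":0.5}
    - {"dx":0,"dy":0,"dz":0,"roll":0,"jaw":0.5}
    - {"dx":0,"dy":0,"dz":0,"roll":0,"jaw":0.5}
    - {"dx":0,"dy":0,"dz":0,"roll":0,"jaw":0.5}
  force: 15

```text
time_s: 8.68
ee_pos: [0.4565, -0.3462, 0.0247]
eef_rot: [3.141, 0.002, 2.043]
force: [-2.4, -0.2, 6.9]
grip_width: 0.032
grip_force: 15.0
```

Emit:
send_rows:
  rows:
    - {"dx":0,"dy":-5,"dz":0,"roll":0,"jaw":0.5}
    - {"dx":0,"dy":-8,"dz":0,"roll":0,"jaw":0.5}
    - {"dx":0,"dy":-9,"dz":0,"roll":0,"jaw":0.5}
    - {"dx":0,"dy":-8,"dz":0,"roll":0,"jaw":0.5}
    - {"dx":0,"dy":0,"dz":0,"roll":4,"jaw":0.5}
    - {"dx":0,"dy":0,"dz":0,"roll":4,"jaw":0.5}
    - {"dx":0,"dy":0,"dz":0,"roll":4,"jaw":0.5}
    - {"dx":0,"dy":0,"dz":0,"roll":4,"jaw":0.5}
    - {"dx":0,"dy":0,"dz":0,"roll":4,"jaw":0.5}
    - {"dx":0,"dy":0,"dz":0,"roll":4,"jaw":0.5}
    - {"dx":0,"dy":0,"dz":0,"roll":4,"jaw":0.5}
    - {"dx":0,"dy":0,"dz":0,"roll":2,"jaw":0.5}

```text
time_s: 9.68
ee_pos: [0.4299, -0.3598, 0.0247]
eef_rot: [3.14, 0.001, 1.516]
force: [0.6, 1.7, 8.7]
grip_width: 0.0315
grip_force: 15.0
```

```bash
python3 - <<'E'
from h import *
go(443.2,31.3,20,87.1)
a=camera("scene"); comps(a["frame"],world(a),.026,.042); print(get_obs()["force"])
E
```

```text
tool delta mm [391.3  -8.2   4.2] roll -0.24 at [ 429.9 -359.8   24.7] 0.03151886260708559
red 269 px [227. 143.] rect [ 464.7 -358.1] [ 89.4 100.1] 86.5 z 0.036
red 99 px [263. 375.] rect [821.9 507.8] [74.4  2.8] 0.6 z 0.0349
blue 733 px [330. 251.] rect [472.3 300.2] [102.4  89.8] 15.5 z 0.0352
yellow 323 px [223. 189.] rect [614.3 -99.9] [ 87.4 100.7] 86.9 z 0.036
[0.59897695 1.89201221 7.91979402]
```

Emit:
send_rows:
  rows:
    - {"dx":8,"dy":0,"dz":0,"roll":-0.2,"jaw":0.5}
    - {"dx":17,"dy":0,"dz":0,"roll":0,"jaw":0.5}
    - {"dx":20,"dy":0,"dz":0,"roll":0,"jaw":0.5}
    - {"dx":20,"dy":0,"dz":0,"roll":0,"jaw":0.5}
    - {"dx":20,"dy":0,"dz":0,"roll":0,"jaw":0.5}
    - {"dx":20,"dy":0,"dz":0,"roll":0,"jaw":0.5}
    - {"dx":20,"dy":0,"dz":0,"roll":0,"jaw":0.5}
    - {"dx":20,"dy":0,"dz":0,"roll":0,"jaw":0.5}
    - {"dx":20,"dy":0,"dz":0,"roll":0,"jaw":0.5}
    - {"dx":20,"dy":0,"dz":0,"roll":0,"jaw":0.5}
    - {"dx":20,"dy":0,"dz":0,"roll":0,"jaw":0.5}

```text
time_s: 10.65
ee_pos: [0.44, -0.1546, 0.0246]
eef_rot: [3.139, 0.002, 1.524]
force: [0.0, -6.1, 7.7]
grip_width: 0.0319
grip_force: 15.0
```

Emit:
send_rows:
  rows:
    - {"dx":20,"dy":0,"dz":0,"roll":0,"jaw":0.5}
    - {"dx":20,"dy":0,"dz":0,"roll":0,"jaw":0.5}
    - {"dx":20,"dy":0,"dz":0,"roll":0,"jaw":0.5}
    - {"dx":20,"dy":0,"dz":0,"roll":0,"jaw":0.5}
    - {"dx":20,"dy":0,"dz":0,"roll":0,"jaw":0.5}
    - {"dx":20,"dy":0,"dz":0,"roll":0,"jaw":0.5}
    - {"dx":20,"dy":0,"dz":0,"roll":0,"jaw":0.5}
    - {"dx":20,"dy":0,"dz":0,"roll":0,"jaw":0.5}
    - {"dx":18,"dy":0,"dz":0,"roll":0,"jaw":0.5}
    - {"dx":7,"dy":0,"dz":0,"roll":0,"jaw":0.5}
    - {"dx":0,"dy":0,"dz":0,"roll":0,"jaw":0.5}

```text
time_s: 11.57
ee_pos: [0.4489, 0.0317, 0.0246]
eef_rot: [3.139, -0.001, 1.525]
force: [-0.1, 7.9, 9.9]
grip_width: 0.0317
grip_force: 15.0
```

```bash
python3 - <<'E'
from h import *
go(443.2,31.3,20,87.1)
a=camera("scene"); comps(a["frame"],world(a),.026,.042); print(get_obs()["force"])
a=camera("top"); save("p3.png",a["frame"],1.5);comps(a["frame"],world(a),.026,.042);comps(a["frame"],world(a),-.008,.012)
E
```

```text
tool delta mm [-0.7 -5.7  4.6] roll 0.27 at [448.9  31.7  24.6] 0.03169230962989016
red 438 px [275. 200.] rect [484.4  32. ] [ 91.3 100.5] 87.6 z 0.0356
red 101 px [263. 375.] rect [822.2 507.9] [74.2  2.7] 0.0 z 0.0345
blue 732 px [330. 251.] rect [471.5 299.8] [101.2  90.2] 15.9 z 0.0353
yellow 329 px [223. 189.] rect [ 615.1 -102. ] [87.6 99.2] 87.0 z 0.0357
[-0.62706866  6.6330123  11.10474888]
blue 798 px [177. 217.] rect [471.5 300.1] [96.7 88.2] 16.4 z 0.0342
yellow 840 px [310. 167.] rect [620.8 -85.8] [ 90.2 107.2] 86.4 z 0.0336
blue 263 px [234. 195.] rect [537.4 138.9] [96.4 25.1] 87.8 z 0.0008
yellow 280 px [310. 199.] rect [526.5 -84.4] [101.   26.5] 87.4 z 0.0002
```

View pics/p3.png

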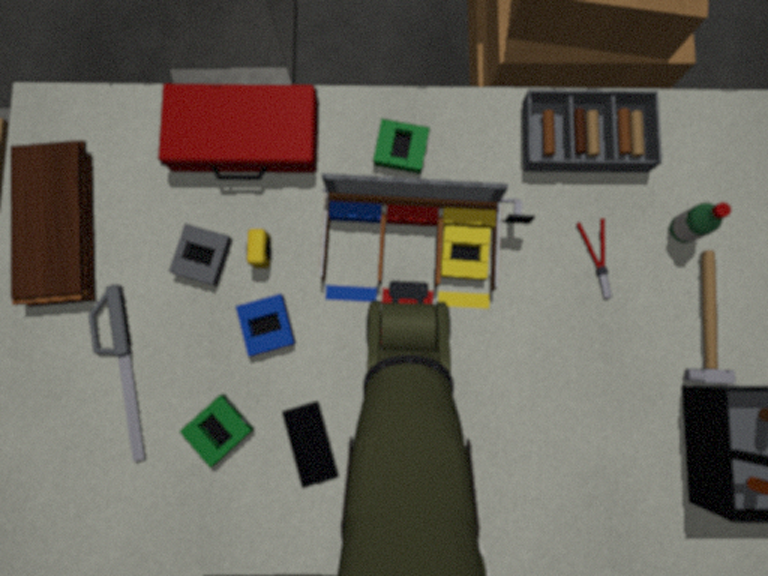

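The case is lined up in front of the red bay, the cover is folded, and the bystanders haven't moved. I'll slide it in.

Emit:
send_rows:
  rows:
    - {"dx":-1.5,"dy":6,"dz":0,"roll":0.2,"jaw":0.5}
    - {"dx":0,"dy":12,"dz":0,"roll":0,"jaw":0.5}
    - {"dx":0,"dy":14,"dz":0,"roll":0,"jaw":0.5}
    - {"dx":0,"dy":14,"dz":0,"roll":0,"jaw":0.5}
    - {"dx":0,"dy":14,"dz":0,"roll":0,"jaw":0.5}
    - {"dx":0,"dy":14,"dz":0,"roll":0,"jaw":0.5}
    - {"dx":0,"dy":14,"dz":0,"roll":0,"jaw":0.5}
    - {"dx":0,"dy":14,"dz":0,"roll":0,"jaw":0.5}
    - {"dx":0,"dy":14,"dz":0,"roll":0,"jaw":0.5}
    - {"dx":0,"dy":12,"dz":0,"roll":0,"jaw":0.5}
    - {"dx":0,"dy":8,"dz":0,"roll":0,"jaw":0.5}
    - {"dx":0,"dy":0,"dz":0,"roll":0,"jaw":0.5}

```text
time_s: 12.67
ee_pos: [0.5851, 0.0217, 0.0242]
eef_rot: [3.14, -0.0, 1.52]
force: [3.4, -0.7, 3.6]
grip_width: 0.0318
grip_force: 15.0
```

Emit:
send_rows:
  rows:
    - {"dx":0,"dy":3,"dz":0,"roll":0,"jaw":0.5}
    - {"dx":0,"dy":2,"dz":0,"roll":0,"jaw":0.5}
    - {"dx":0,"dy":0,"dz":0,"roll":0,"jaw":0.5}

```text
time_s: 12.92
ee_pos: [0.5887, 0.0216, 0.0241]
eef_rot: [-3.141, -0.0, 1.52]
force: [-4.5, 0.4, 8.2]
grip_width: 0.0319
grip_force: 15.0
```

Emit:
send_rows:
  rows:
    - {"dx":0,"dy":2,"dz":0,"roll":0,"jaw":0.5}
    - {"dx":0,"dy":0,"dz":0,"roll":0,"jaw":0.5}

```text
time_s: 13.08
ee_pos: [0.5905, 0.0215, 0.0241]
eef_rot: [-3.141, -0.0, 1.52]
force: [-5.1, 0.7, 7.9]
grip_width: 0.0319
grip_force: 15.0
```

Emit:
send_rows:
  rows:
    - {"dx":0,"dy":2,"dz":0,"roll":0,"jaw":0.5}
    - {"dx":0,"dy":0,"dz":0,"roll":0,"jaw":0.5}

```text
time_s: 13.25
ee_pos: [0.5911, 0.0216, 0.0239]
eef_rot: [-3.137, -0.0, 1.52]
force: [-13.7, 1.2, 14.5]
grip_width: 0.0321
grip_force: 15.0
```

```bash
python3 - <<'E'
from h import *
go(593,23.6,20,87.1)
a=camera("scene"); comps(a["frame"],world(a),.026,.042)
a=camera("top"); comps(a["frame"],world(a),.026,.042)
E
```

```text
tool delta mm [2.1 1.8 3.9] roll 0.0 at [591.1  21.6  23.9] 0.032056629729307944
red 347 px [236. 210.] rect [622.2  11.4] [92.8 96.5] 87.7 z 0.0359
red 93 px [263. 375.] rect [822.3 507.9] [ 2.5 74. ] 90.0 z 0.0346
blue 737 px [330. 250.] rect [471.7 300.3] [104.2  90.6] 16.0 z 0.0352
yellow 145 px [214. 192.] rect [ 647.7 -103.4] [85.7 36.6] 82.0 z 0.0362
blue 800 px [177. 217.] rect [471.4 299.9] [96.8 88.5] 16.5 z 0.0339
yellow 579 px [316. 166.] rect [ 619.7 -101.5] [ 73.9 106.5] 87.2 z 0.0338
```

Red is against its stop (13.7 N). I'll release, rise, and go to the blue case.

Emit:
send_rows:
  rows:
    - {"dx":0,"dy":-1,"dz":-3,"roll":0,"jaw":0.4}
    - {"dx":0,"dy":0,"dz":0,"roll":0,"jaw":-0.1}
    - {"dx":0,"dy":0,"dz":0,"roll":0,"jaw":-0.1}
    - {"dx":0,"dy":0,"dz":0,"roll":0,"jaw":-0.1}
    - {"dx":0,"dy":0,"dz":-10,"roll":0,"jaw":-0.1}
    - {"dx":0,"dy":0,"dz":-20,"roll":0,"jaw":-0.1}
    - {"dx":0,"dy":0,"dz":-30,"roll":0,"jaw":-0.1}
    - {"dx":0,"dy":0,"dz":-30,"roll":0,"jaw":-0.1}

```text
time_s: 14.02
ee_pos: [0.5915, 0.0214, 0.1178]
eef_rot: [-3.141, -0.0, 1.52]
force: [0.2, 0.1, 0.5]
grip_width: 0.0514
grip_force: 0.0
```

Emit:
send_rows:
  rows:
    - {"dx":26,"dy":-16.5,"dz":0,"roll":0,"jaw":-0.1}
    - {"dx":26,"dy":-16.5,"dz":0,"roll":0,"jaw":-0.1}
    - {"dx":26,"dy":-16.5,"dz":0,"roll":0,"jaw":-0.1}
    - {"dx":26,"dy":-16.5,"dz":0,"roll":0,"jaw":-0.1}
    - {"dx":26,"dy":-16.5,"dz":0,"roll":0,"jaw":-0.1}
    - {"dx":26,"dy":-16.5,"dz":0,"roll":0,"jaw":-0.1}
    - {"dx":26,"dy":-16.5,"dz":0,"roll":0,"jaw":-0.1}
    - {"dx":26,"dy":-16.5,"dz":0,"roll":0,"jaw":-0.1}
    - {"dx":26,"dy":-16.5,"dz":0,"roll":0,"jaw":-0.1}
    - {"dx":26,"dy":-16.5,"dz":0,"roll":-6.4,"jaw":-0.1}
    - {"dx":0,"dy":0,"dz":0,"roll":-6.4,"jaw":-0.1}
    - {"dx":0,"dy":0,"dz":0,"roll":-6.4,"jaw":-0.1}

```text
time_s: 15.02
ee_pos: [0.4396, 0.2909, 0.1173]
eef_rot: [3.141, -0.0, 1.863]
force: [-0.4, 0.1, 0.4]
grip_width: 0.0513
grip_force: 0.0
```

```bash
python3 - <<'E'
from h import *
go(439,290.5,24,106.3)
a=camera("top"); comps(a["frame"],world(a),.026,.042)
E
```

```text
tool delta mm [-0.2 -0.7 93.3] roll 0.44 at [439.6 290.9 117.3] 0.051347437274314574
red 777 px [273. 163.] rect [628.3  24.6] [ 91.8 102.5] 87.1 z 0.034
blue 422 px [184. 214.] rect [477.1 280.4] [97.7 47.8] 17.2 z 0.0339
yellow 846 px [310. 166.] rect [620.4 -89.4] [ 97.1 106.7] 86.4 z 0.0336
```

Emit:
send_rows:
  rows:
    - {"dx":0,"dy":-0.7,"dz":30,"roll":0.4,"jaw":-0.1}
    - {"dx":0,"dy":0,"dz":30,"roll":0,"jaw":-0.1}
    - {"dx":0,"dy":0,"dz":20,"roll":0,"jaw":-0.1}
    - {"dx":0,"dy":0,"dz":13,"roll":0,"jaw":-0.1}
    - {"dx":0,"dy":0,"dz":0,"roll":0,"jaw":0.2}
    - {"dx":0,"dy":0,"dz":0,"roll":0,"jaw":0.5}
    - {"dx":0,"dy":0,"dz":0,"roll":0,"jaw":0.5}
    - {"dx":0,"dy":0,"dz":0,"roll":0,"jaw":0.5}
    - {"dx":0,"dy":0,"dz":0,"roll":0,"jaw":0.5}
  force: 15

```text
time_s: 15.82
ee_pos: [0.4402, 0.2895, 0.0247]
eef_rot: [3.14, -0.0, 1.847]
force: [-2.3, -0.6, 6.2]
grip_width: 0.0318
grip_force: 15.0
```

Emit:
send_rows:
  rows:
    - {"dx":0,"dy":-4,"dz":0,"roll":0,"jaw":0.5}
    - {"dx":0,"dy":0,"dz":0,"roll":4,"jaw":0.5}
    - {"dx":0,"dy":0,"dz":0,"roll":4,"jaw":0.5}
    - {"dx":0,"dy":0,"dz":0,"roll":4,"jaw":0.5}
    - {"dx":0,"dy":0,"dz":0,"roll":4,"jaw":0.5}
    - {"dx":0,"dy":0,"dz":0,"roll":3,"jaw":0.5}
    - {"dx":0,"dy":0,"dz":0,"roll":0,"jaw":0.5}

```text
time_s: 16.4
ee_pos: [0.4364, 0.2888, 0.0247]
eef_rot: [3.139, -0.002, 1.513]
force: [1.7, 2.3, 7.6]
grip_width: 0.032
grip_force: 15.0
```

```bash
python3 - <<'E'
from h import *
go(448.9,143.4,24,87.1)
a=camera("scene"); comps(a["frame"],world(a),.026,.042)
E
```

```text
tool delta mm [-144.4   20.9    0.5] roll -0.44 at [436.4 288.8  24.7] 0.031999723355188414
red 402 px [236. 209.] rect [622.5  10.9] [92.9 95.2] 87.4 z 0.036
red 95 px [263. 375.] rect [823.3 507.8] [76.   2.8] 0.4 z 0.0348
blue 620 px [327. 249.] rect [471.2 288.7] [ 89.6 102.2] 87.0 z 0.0352
yellow 325 px [222. 189.] rect [ 614.6 -101.6] [88.8 99.7] 86.8 z 0.036
```

Emit:
send_rows:
  rows:
    - {"dx":-6,"dy":0,"dz":0,"roll":-0.4,"jaw":0.5}
    - {"dx":-14,"dy":0,"dz":0,"roll":0,"jaw":0.5}
    - {"dx":-18,"dy":2,"dz":0,"roll":0,"jaw":0.5}
    - {"dx":-18,"dy":2,"dz":0,"roll":0,"jaw":0.5}
    - {"dx":-18,"dy":3,"dz":0,"roll":0,"jaw":0.5}
    - {"dx":-18,"dy":3,"dz":0,"roll":0,"jaw":0.5}
    - {"dx":-18,"dy":3,"dz":0,"roll":0,"jaw":0.5}
    - {"dx":-18,"dy":4,"dz":0,"roll":0,"jaw":0.5}
    - {"dx":-12,"dy":4,"dz":0,"roll":0,"jaw":0.5}
    - {"dx":-4.4,"dy":0,"dz":0,"roll":0,"jaw":0.5}
    - {"dx":0,"dy":0,"dz":0,"roll":0,"jaw":0.5}

```text
time_s: 17.37
ee_pos: [0.4509, 0.1421, 0.0247]
eef_rot: [3.139, -0.0, 1.522]
force: [2.1, -6.7, 8.8]
grip_width: 0.0317
grip_force: 15.0
```

```bash
python3 - <<'E'
from h import *
go(597.7,135.8,24,87.1)
a=camera("scene"); comps(a["frame"],world(a),.026,.042)
E
```

```text
tool delta mm [  0.9 146.9   1.2] roll 0.11 at [450.9 142.1  24.7] 0.03168749238506302
red 400 px [236. 209.] rect [622.2  11.2] [91.5 96.1] 86.6 z 0.0357
red 99 px [263. 375.] rect [821.6 507.7] [74.7  3.2] 1.0 z 0.0347
blue 514 px [294. 220.] rect [486.4 143.2] [ 91.1 101. ] 87.1 z 0.0356
yellow 327 px [223. 189.] rect [ 614.6 -100.1] [ 87.5 100.4] 86.7 z 0.036
```

Emit:
send_rows:
  rows:
    - {"dx":0.9,"dy":6,"dz":0,"roll":0,"jaw":0.5}
    - {"dx":0,"dy":12,"dz":0,"roll":0,"jaw":0.5}
    - {"dx":0,"dy":14,"dz":0,"roll":0,"jaw":0.5}
    - {"dx":0,"dy":14,"dz":0,"roll":0,"jaw":0.5}
    - {"dx":0,"dy":14,"dz":0,"roll":0,"jaw":0.5}
    - {"dx":0,"dy":14,"dz":0,"roll":0,"jaw":0.5}
    - {"dx":0,"dy":14,"dz":0,"roll":0,"jaw":0.5}
    - {"dx":0,"dy":14,"dz":0,"roll":0,"jaw":0.5}
    - {"dx":0,"dy":14,"dz":0,"roll":0,"jaw":0.5}
    - {"dx":0,"dy":14,"dz":0,"roll":0,"jaw":0.5}
    - {"dx":0,"dy":9,"dz":0,"roll":0,"jaw":0.5}
    - {"dx":0,"dy":0,"dz":0,"roll":0,"jaw":0.5}

```text
time_s: 18.42
ee_pos: [0.5903, 0.1371, 0.0244]
eef_rot: [3.14, -0.001, 1.523]
force: [3.8, -0.6, 4.6]
grip_width: 0.0314
grip_force: 15.0
```

Emit:
send_rows:
  rows:
    - {"dx":0,"dy":3,"dz":0,"roll":0,"jaw":0.5}
    - {"dx":0,"dy":2,"dz":0,"roll":0,"jaw":0.5}
    - {"dx":0,"dy":0,"dz":0,"roll":0,"jaw":0.5}

```text
time_s: 18.67
ee_pos: [0.5937, 0.1371, 0.0243]
eef_rot: [-3.142, -0.0, 1.523]
force: [-4.6, -0.6, 8.4]
grip_width: 0.0319
grip_force: 15.0
```

Emit:
send_rows:
  rows:
    - {"dx":0,"dy":2.5,"dz":0,"roll":0,"jaw":0.5}
    - {"dx":0,"dy":0,"dz":0,"roll":0,"jaw":0.5}

```text
time_s: 18.83
ee_pos: [0.5961, 0.137, 0.0244]
eef_rot: [-3.141, -0.0, 1.523]
force: [-4.0, -0.0, 7.8]
grip_width: 0.0316
grip_force: 15.0
```

Emit:
send_rows:
  rows:
    - {"dx":0,"dy":2,"dz":0,"roll":0,"jaw":0.5}
    - {"dx":0,"dy":0,"dz":0,"roll":0,"jaw":0.5}

```text
time_s: 19.0
ee_pos: [0.5969, 0.137, 0.0242]
eef_rot: [-3.139, 0.0, 1.523]
force: [-12.4, 0.4, 12.0]
grip_width: 0.0318
grip_force: 15.0
```

Blue is at its stop. I'll release, rise, back away and check.

Emit:
send_rows:
  rows:
    - {"dx":0,"dy":-1,"dz":-3,"roll":0,"jaw":0.4}
    - {"dx":0,"dy":0,"dz":0,"roll":0,"jaw":-0.1}
    - {"dx":0,"dy":0,"dz":0,"roll":0,"jaw":-0.1}
    - {"dx":0,"dy":0,"dz":0,"roll":0,"jaw":-0.1}
    - {"dx":0,"dy":0,"dz":-10,"roll":0,"jaw":-0.1}
    - {"dx":0,"dy":0,"dz":-20,"roll":0,"jaw":-0.1}
    - {"dx":0,"dy":0,"dz":-30,"roll":0,"jaw":-0.1}
    - {"dx":0,"dy":-25,"dz":-30,"roll":0,"jaw":-0.1}
    - {"dx":0,"dy":-35,"dz":-10,"roll":0,"jaw":-0.1}
    - {"dx":0,"dy":-35,"dz":0,"roll":0,"jaw":-0.1}
    - {"dx":0,"dy":-35,"dz":0,"roll":0,"jaw":-0.1}
    - {"dx":0,"dy":-35,"dz":0,"roll":0,"jaw":-0.1}

```text
time_s: 20.0
ee_pos: [0.4309, 0.1446, 0.1272]
eef_rot: [3.14, -0.0, 1.523]
force: [0.5, 0.1, 0.6]
grip_width: 0.0517
grip_force: 0.0
```

Emit:
send_rows:
  rows:
    - {"dx":30,"dy":0,"dz":0,"roll":0,"jaw":-0.1}
    - {"dx":30,"dy":0,"dz":0,"roll":0,"jaw":-0.1}
    - {"dx":30,"dy":0,"dz":0,"roll":0,"jaw":-0.1}
    - {"dx":30,"dy":0,"dz":0,"roll":0,"jaw":-0.1}
    - {"dx":30,"dy":0,"dz":0,"roll":0,"jaw":-0.1}
    - {"dx":0,"dy":0,"dz":0,"roll":0,"jaw":-0.1}
    - {"dx":0,"dy":0,"dz":0,"roll":0,"jaw":-0.1}

```text
time_s: 20.58
ee_pos: [0.4393, 0.2954, 0.1268]
eef_rot: [3.141, -0.0, 1.525]
force: [0.3, -0.5, -0.5]
grip_width: 0.0517
grip_force: 0.0
```

```bash
python3 - <<'E'
from h import *
a=camera("top"); f,W=a["frame"],world(a); comps(f,W,.026,.040); print("stops"); comps(f,W,.042,.056,30); print("tape");comps(f,W,.056,.08); comps(f,W,-.008,.012)
W=W-[.627,.0219,0]; c,s=.9987,-.0509
X=W[...,0]*c+W[...,1]*s; Y=-W[...,0]*s+W[...,1]*c
for y in (-.1,0,.1):
    m=(abs(Y-y)<.004)&(W[...,2]>.065)&(X>0)&(X<.2); print(y,X[m].min(),X[m].max(),W[...,2][m].max())
save("p4.png",np.hstack([f[100:230,140:440],camera("scene")["frame"][130:260,110:410]]),1.3)
E
```

```text
red 771 px [273. 163.] rect [627.9  25.1] [ 92.2 102.1] 86.4 z 0.0339
blue 815 px [234. 161.] rect [633.5 135.8] [ 94.6 102.3] 87.0 z 0.034
yellow 841 px [310. 166.] rect [620.3 -89.5] [ 97.9 106.7] 86.8 z 0.0336
stops
red 293 px [275. 142.] rect [691.   20.6] [99.1 27.6] 87.2 z 0.0459
blue 307 px [236. 139.] rect [696.1 130.8] [97.4 28.2] 87.4 z 0.0463
yellow 330 px [312. 144.] rect [686.1 -91.3] [102.6  29. ] 86.7 z 0.046
tape
red 5128 px [158.  82.] rect [860.8 359.4] [160.1 295.4] 0.5 z 0.0754
yellow 271 px [171. 164.] rect [618.1 315.4] [64.1 33.8] 1.5 z 0.0646
red 80 px [396. 165.] rect [ 642.4 -349.4] [92.2 37.3] 22.8 z 0.0082
red 250 px [271. 197.] rect [531.9  26.8] [97.5 23.8] 87.2 z 0.0005
blue 268 px [234. 195.] rect [537.8 138.9] [96.5 24.9] 87.3 z 0.0007
yellow 295 px [309. 200.] rect [526.4 -83.7] [99.3 27.2] 87.4 z 0.0002
-0.1 0.09103494241386928 0.10118834491126613 0.14347816117439785
0 0.09052074287982895 0.10312907601259112 0.14265366413187566
0.1 0.091072992146389 0.10345678211572877 0.14378093165524317
```

View pics/p4.png

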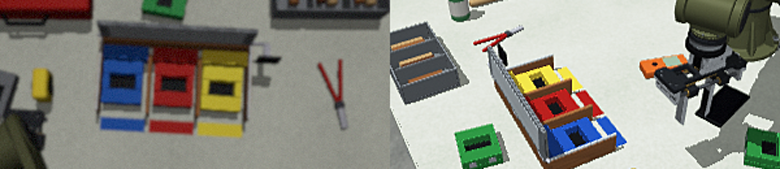

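The final picture shows blue, red and yellow all home in their bays (crop pixels (123,82), (173,85), (221,88)). The cover is folded and the tape measure and pliers are undisturbed, so I'll hand in.

```bash
python3 -c "
from station import *
print(hand_in())"
```

```text
the job is handed in; nothing more can be done
None
```

The job is handed in at about 21 s of robot time: the cover is folded against its stop, the red and blue cases are home against their back stops, and the yellow case, tape measure and pliers are where they started; the hand-in returned no verdict.

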